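# Close the vial cassette and lift it out of its dock by the two side catches

### The arm

A 6-joint arm with a two-finger parallel gripper is mounted at the origin on a cart in front of the work surface, level with it; the furniture and walls round the work are solid. World frame = base frame: x ahead of the robot, y to its left, z up, the work surface at z = 0. Lengths are in m, angles in rad, forces in N, time in s.
With the tool pointing down it reaches from about 0.25 to 0.725 m from the base axis. Payload 4 kg.
Tool frame: the origin (TCP) lies midway between the tips of the shut fingers; the grasp point (between the pads) lies 19 mm behind it; z points along the fingers, y is the direction in which the jaws open and shut (so a half turn about z gives the same grasp; the last joint's range is limited). The gripper opens to 85 mm and grips with 20 to 120 N. Pads are 22 mm wide; open, the fingers measure 114 mm over their backs; the gripper's body (76 mm by 85 mm) begins 54 mm behind the grasp point. The pads swing forward as they close: fully open they stand 13 mm farther back than shut.
Start: joints at [-1.117, 0.241, 0.005, 1.335, 0, 1.571], TCP at [0.219, -0.449, 0.201] pointing down, gripper open.
Joint ranges: [-2.72, 2.72], [-1.05, 1.87], [-1.09, 1.28], [-1.99, 2.15], [-1.42, 1.44], [-3.14, 3.14]. Speed limits (rad/s): [2.79, 2.79, 3.14, 3.14, 3.14, 3.14].

### API

Orientations are given as a unit quaternion [x, y, z, w].
In Python, from workcell import get_obs, camera, camera_model, job_done, masks_of gives the robot as it stands.
- The arm moves only by the tool jog_arm, never from a script. Its argument "deltas" is a list that holds one entry, the list of rows, each a list of 7 numbers: the shift along the tool's x, y, z in mm, then the turn, a rotation vector about the tool's x, y, z in degrees, then the finger opening in mm, from 0 to 85.4. A call has 1 to 5 rows; each row shifts and turns the pose as measured when the row begins, along the tool's axes as they then stand; what a row does not reach is not made up. A row lasts 1/10 s, in which the tool goes at most 50 mm and 8.59 degrees, less where a joint would pass 70% of its speed; a pose out of reach is approached as far as the arm can. A call with a gripper value outside its range is refused whole. The fingers move at their own pace and stop on an object; the grip force is fixed at half the most. Time passes only in rows, so rows that do not move let the fingers close. It gives the time, the measured TCP pose, the force and the opening at its end, in the units of the state.
- get_obs(): the state, without advancing time (a new reading comes with each control period).
- camera(name): name is "scene" or "side" or "wrist"; returns the picture (420x560x3 uint8, red, green, blue); there is no depth.
- camera_model(name): a dict with "fovy" (degrees; the focal length in pixels is half the picture's height over the tangent of half this angle, whatever the lens; pixels are square), "cx", "cy" (the principal point, pixels), "pose" (4x4, takes a point from camera to world coordinates); the wrist camera has in their place "T_tool_cam" (4x4, takes a point from camera to tool coordinates, whose origin is the TCP and whose axes are the flange's). Camera axes: x right, y down, z forward; pixel columns grow to the right and rows downward; lengths in m; the calibration is good to about 2 mm. A picture is of the moment at which its call begins: read the wrist's pose just before it. camera_model takes no time and is no camera call.
- job_done(): hands the job in, once; it reports no verdict.
Trained networks look in the newest picture that a camera, given by its name, has taken for a name from the list of things; names that differ only in an ending like _2 or _b are one class to them, and where a whole thing is asked for, a point or a joint stands for the part that bears it (a point fixed in the world has none). Each returns a list of dicts, best first, with "conf" (0 to 1); they miss things now and then, are a little off and sometimes report something else, mostly with a low value. They report only what shows in the picture. A call takes as long as a camera call. They do not tell look-alikes from the thing itself.
- masks_of(target, camera): "pixels" (420x560 bool, what is visible of it) and "at" ([column, row] in pixels, amid what is visible of it).
The state is a dict: "clock": time; "joint_pos": joint angles; "joint_vel": joint speeds; "tau": joint torques, N m; "eef_pos": TCP position; "tool_rot": TCP orientation; "ft_force": force on the tool from outside, world axes, zero at the start; "ft_torque": the same for the moment, N m; "grip_width": finger opening in m.
Only numpy, scipy, OpenCV 4.12 (cv2) and the standard library are available. Lean on these libraries where they do the work, as an engineer would, in place of code of your own. Each camera call takes 0.05 s, during which the arm holds its last target. There are 200 camera calls.

### The job

The loaded vial cassette is still latched in its docking base with its blue lid standing open. Close the lid fully, then pinch the two orange catches on its sides together so that the hooks let go, lift the cassette straight up and keep it level, clear of the dock by about 10 cm. Finish while still holding it up in the air by the pinched catches: do not put it down or let go, and leave the jars and the beaker alone.

Things in the scene. Friction and masses are not known exactly. Their poses are not given: they have to be found in the camera images.
- dock: Grey docking base fixed to the table, plate 150 (x) x 110 (y) x 12 mm with dark steel stops and two keeper posts whose lips reach 32 mm above the table; origin at the centre of its underside. The cassette's axes start parallel to the dock's: x runs from the cassette's free lid edge to the hinge, y is the line along which the catches are pinched, z up.
- cassette_mid (a point): Middle of the white cassette (90 x 44 mm, 64 mm tall without lid, about 0.35 kg with eight fixed brown vials), half-way between the two orange catch pads; 47 mm above the cassette's underside, 59 mm above the table when it sits in the dock. Its axes are the cassette's: +y towards the left catch, +x towards the lid hinge, z up. It sits with 1.5 mm play sideways and 1 mm upwards until unlatched.
- catch_left_pad (a point): Centre of the outer face of the orange left catch pad (34 mm long in x, 22 mm tall, upright), 31 mm to +y of cassette_mid when out. Below the pad a thin leg with a 3.5 mm hook goes under the dock's lip; the lip's top is 27 mm below the pad's centre, and the dock's lips and posts reach 42 mm either side of the middle.
- catch_right_pad (a point): The same for the right catch, 31 mm to -y of cassette_mid when out.
- catch_left (a joint): How far the left catch is pushed in, m: 0 out (latched), 0.006 fully in; unhooks from about 0.004 (up to 0.005 if the cassette is off centre). Spring about 1.5 N at the start to 4.5 N fully in. The pads are 62 mm apart over their outer faces when out, 50 mm when both are fully in.
- catch_right (a joint): The same for the right catch.
- lid (a joint): Angle of the blue lid, rad: 0 closed, 1.57 standing upright, stop at 1.8. It turns about the cassette's y axis, its free edge swinging up and back to +x. The hinge is stiff (0.04 N m): the lid stays where it is left and must be pushed all the way down, about 0.5 N at its edge.
- lid_hinge (a point): Middle of the lid's hinge line, 47 mm to +x of cassette_mid and 19 mm above it (78 mm above the table in the dock).
- lid_edge (a point): Tip of the small tab at the middle of the lid's free edge, 101 mm from the hinge line. The lid is a plate 42 mm wide with a clear window and 92 mm long (tab 20 mm wide beyond), its upper face 3 mm above the hinge line and its top 70 mm above the cassette's underside when closed.
- jar_red: White jar with red screw cap, 50 mm across, 72 mm tall, loose bystander; origin at the centre of its underside.
- beaker_glass: Small clear beaker, 48 mm across, 56 mm tall, loose bystander; origin at the centre of its underside.
- jar_brown: Small reagent jar, 42 mm across, 72 mm tall, loose bystander at the back left; origin at the centre of its underside.
- cassette: The same white cassette, origin at the centre of its underside, 47 mm below cassette_mid; same axes.
Not all that is in view belongs to the job. Several things look just like the dock: the one meant starts farthest to the robot's right.

How it is judged:
On the way, in this order (a step that is already met when the one before it is completed fails the run):
1. the lid is closed while the cassette still sits latched in the dock (value of joint lid below 0.06 rad and z of cassette_mid in the frame of dock below 0.064 m), for 0.2 s.
2. both catches are pinched in while the cassette still sits in the dock (value of joint each of catch_left, catch_right above 0.003 m and value of joint lid below 0.08 rad and z of cassette_mid in the frame of dock below 0.066 m), for 0.1 s.
At the end, for the whole second after the job is handed in: The cassette is held still in the fingers at least 60 mm above its seat, level within 0.2 rad, both catches still pushed in more than 3 mm, the lid closed (under 0.08 rad), touching neither dock nor bystanders (z of cassette_mid in the frame of dock above 0.119 m and angle between cassette_mid's own z axis and vertical below 0.2 rad and value of joint lid below 0.08 rad and value of joint each of catch_left, catch_right above 0.003 m and contact force between the fingers and cassette above 2 N and contact force between cassette and dock below 0.1 N and contact force between cassette and jar_red below 0.1 N and contact force between cassette and beaker_glass below 0.1 N and contact force between cassette and jar_brown below 0.1 N and linear speed of cassette below 0.03 m/s); the arm keeps its last pose, push and grip.
It fails at once if the cassette is tipped over more than 0.5 rad (angle between cassette_mid's own z axis and vertical above 0.5 rad).
It fails at once if a jar or the beaker is moved more than 30 mm (distance of any of jar_red, beaker_glass, jar_brown from where it was at the start of the episode above 0.03 m).
It also fails if it takes over 58 s, if anything falls off the work surface, if the arm or the gripper's body presses on something with over 40 N, if the wrist force passes 120 N, or if a joint passes its speed limit or range.

## Working session

There is one attempt and no reset: what is moved stays moved. The work goes in short steps, Python scripts to look and compute and a tool call to move; the robot and the scene stay as the last step left them, time stands still between calls to the robot, and variables do not carry over. Pictures are saved under pics/ and viewed, about 8 in all and at most 12, crops included, and the job is handed in when it is done.

Besides the shell and the picture viewer there is one more tool, called after "Call:" as a command line: name --argument value ..., lists and objects as JSON in quotes. jog_arm: Moves the arm, as the interface text tells. Its arguments: {"type":"object","properties":{"deltas":{"type":"array"}},"required":["deltas"]}

```bash
mkdir -p pics
cat > h.py <<'E'
import numpy as np, cv2
from workcell import get_obs,camera,camera_model,job_done,masks_of
from scipy.spatial.transform import Rotation as R
def pose(name):
    m=camera_model(name)
    if 'pose' in m: return m,np.array(m['pose'])
    o=get_obs(); T=np.eye(4); T[:3,:3]=R.from_quat(o['tool_rot']).as_matrix(); T[:3,3]=o['eef_pos']
    return m,T@np.array(m['T_tool_cam'])
def ray(m,T,px):
    f=210/np.tan(np.radians(m['fovy'])/2)
    d=T[:3,:3]@np.array([(px[0]-m['cx'])/f,(px[1]-m['cy'])/f,1]); return T[:3,3],d/np.linalg.norm(d)
def atz(m,T,px,z):
    o,d=ray(m,T,px); return o+d*(z-o[2])/d[2]
def proj(m,T,P):
    f=210/np.tan(np.radians(m['fovy'])/2)
    p=np.linalg.inv(T)@np.append(P,1); return [f*p[0]/p[2]+m['cx'],f*p[1]/p[2]+m['cy']]
def tri(rays):
    A=0;b=0
    for o,d in rays:
        M=np.eye(3)-np.outer(d,d); A=A+M; b=b+M@o
    p=np.linalg.solve(A,b); return p,[np.linalg.norm((np.eye(3)-np.outer(d,d))@(p-o)) for o,d in rays]
def save(img,n): cv2.imwrite('pics/'+n,img[:,:,::-1])
E
python3 - <<'E'
from h import *
np.set_printoptions(precision=3,suppress=True)
o=get_obs();print(o['clock'],o['eef_pos'],o['tool_rot'],o['grip_width'])
ims=[]
for c in ['scene','side']:
    im=camera(c);ims.append(im);m,T=pose(c);print(c,m['fovy'],T[:3,3])
    for t in ['dock','cassette','catch_left_pad','catch_right_pad','lid','lid_edge','lid_hinge','jar_red','beaker_glass','jar_brown']:
        for r in masks_of(t,c): print(c,t,round(r['conf'],2),r['at'],int(r['pixels'].sum()),atz(m,T,r['at'],0.03))
save(cv2.resize(np.vstack(ims),None,fx=.7,fy=.7),'a.png')
save(ims[0],'scene0.png');save(ims[1],'side0.png')
print(get_obs()['clock'])
E
```

```text
0.0 [ 0.219 -0.449  0.2  ] [ 0.974  0.225 -0.    -0.001] 0.08550445967695425
scene 47.73813823401929 [-0.161  0.798  0.97 ]
scene dock 0.97 [308.2, 230.6] 751 [ 0.455 -0.035  0.03 ]
scene dock 0.69 [263.0, 275.5] 1681 [0.438 0.182 0.03 ]
scene cassette 0.72 [305.8, 205.2] 850 [ 0.534 -0.123  0.03 ]
scene cassette 0.52 [184.1, 248.1] 356 [0.678 0.249 0.03 ]
scene cassette 0.39 [308.7, 229.2] 789 [ 0.458 -0.041  0.03 ]
scene catch_left_pad 0.52 [299.6, 212.7] 86 [ 0.526 -0.082  0.03 ]
scene lid 0.79 [309.3, 189.0] 202 [ 0.577 -0.196  0.03 ]
scene lid_edge 0.71 [305.9, 183.0] 218 [ 0.606 -0.215  0.03 ]
scene lid_hinge 0.75 [307.2, 187.2] 221 [ 0.588 -0.2    0.03 ]
scene lid_hinge 0.69 [311.9, 204.3] 952 [ 0.522 -0.139  0.03 ]
scene jar_red 0.86 [219.1, 308.9] 546 [0.446 0.334 0.03 ]
scene beaker_glass 0.83 [351.3, 178.0] 201 [ 0.507 -0.335  0.03 ]
scene jar_brown 0.7 [183.0, 248.7] 368 [0.678 0.253 0.03 ]
scene jar_brown 0.57 [308.1, 185.2] 248 [ 0.593 -0.21   0.03 ]
scene jar_brown 0.54 [307.4, 227.5] 813 [ 0.466 -0.044  0.03 ]
scene jar_brown 0.43 [301.5, 211.0] 97 [ 0.527 -0.092  0.03 ]
side 49.883661779408214 [-0.008  0.927  0.664]
side dock 0.75 [309.5, 223.7] 770 [ 0.476 -0.031  0.03 ]
side dock 0.7 [275.9, 267.4] 1785 [0.448 0.19  0.03 ]
side dock 0.43 [305.4, 183.4] 264 [ 0.608 -0.251  0.03 ]
side cassette 0.78 [310.5, 204.5] 1071 [ 0.526 -0.131  0.03 ]
side catch_left_pad 0.64 [304.3, 208.7] 120 [ 0.529 -0.099  0.03 ]
side catch_right_pad 0.56 [310.1, 205.0] 1044 [ 0.525 -0.128  0.03 ]
side lid 0.62 [242.1, 302.5] 820 [0.443 0.333 0.03 ]
side lid 0.61 [307.6, 182.4] 289 [ 0.606 -0.261  0.03 ]
side lid 0.36 [303.7, 209.0] 114 [ 0.53  -0.096  0.03 ]
side lid_edge 0.82 [306.4, 181.3] 312 [ 0.613 -0.267  0.03 ]
side lid_hinge 0.79 [312.0, 205.5] 1162 [ 0.519 -0.128  0.03 ]
side lid_hinge 0.36 [307.9, 181.2] 266 [ 0.609 -0.27   0.03 ]
side beaker_glass 0.5 [340.4, 176.8] 256 [ 0.533 -0.359  0.03 ]
1.1
```

View pics/a.png

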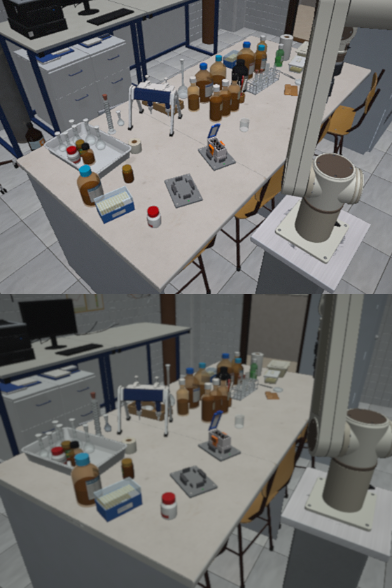

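The pictures show an empty look-alike dock at scene (263,272) / side (276,267), and the loaded one at scene (308,218) / side (310,212). The loaded dock is farthest to the robot's right (y≈-0.1 against +0.18), so it is the one meant. I'll confirm that with an enlarged crop and a stereo measurement.

Run:
```python
import cv2,numpy as np
a=cv2.imread('pics/scene0.png')[165:250,255:375];b=cv2.imread('pics/side0.png')[165:250,255:375]
cv2.imwrite('pics/b.png',np.hstack([cv2.resize(x,(400,283),interpolation=cv2.INTER_CUBIC) for x in (a,b)]))
from h import *
np.set_printoptions(precision=3,suppress=True)
s=pose('scene');d=pose('side')
for n,p,q in [('dock',(308.2,230.6),(309.5,223.7)),('cass',(305.8,205.2),(310.5,204.5)),('padL',(299.6,212.7),(304.3,208.7)),('edge',(305.9,183),(306.4,181.3)),('beaker',(351.3,178),(340.4,176.8))]:
    print(n,*tri([ray(*s,p),ray(*d,q)]))
```

```text
dock [ 0.478 -0.054  0.012] [np.float64(0.009287449606944597), np.float64(0.009287449606944642)]
cass [ 0.516 -0.104  0.048] [np.float64(0.003965017924124333), np.float64(0.00396501792412428)]
padL [ 0.509 -0.06   0.053] [np.float64(0.00015764863082897934), np.float64(0.0001576486308289955)]
edge [ 0.55  -0.143  0.096] [np.float64(0.0014581000400938034), np.float64(0.00145810004009369)]
beaker [ 0.507 -0.32   0.046] [np.float64(0.009735081495636887), np.float64(0.009735081495637076)]
```

View pics/b.png

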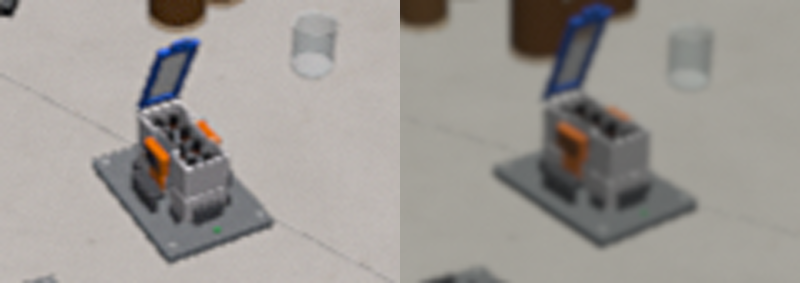

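The crop confirms it: the loaded cassette sits in this dock with the blue lid standing open, hinge on the far (+x) side, and the beaker about 0.2 m to the right. Next I work out the dock's yaw and where the bottles behind it stand.

Run:
```python
from h import *
np.set_printoptions(precision=3,suppress=True)
s=pose('scene')
for n,p in [('L',(283.5,213.6)),('B',(306.6,243)),('R',(336.6,231.6))]: print(n,atz(*s,p,.012))
print('bottles',atz(*s,(309,171),0), atz(*s,(330,171),0))
print(camera_model('wrist'))
o=get_obs();print(R.from_quat(o['tool_rot']).as_matrix())
```

```text
L [ 0.575 -0.063  0.012]
B [ 0.438 -0.006  0.012]
R [ 0.4   -0.102  0.012]
bottles [ 0.666 -0.31   0.   ] [ 0.609 -0.358 -0.   ]
{'fovy': 62.65526390682679, 'cx': 274.92520696800074, 'cy': 204.70185026582502, 'T_tool_cam': array([[-0.001, -0.951, -0.309,  0.08 ],
       [ 1.   , -0.001, -0.001,  0.   ],
       [ 0.   , -0.309,  0.951, -0.175],
       [ 0.   ,  0.   ,  0.   ,  1.   ]])}
[[ 0.899  0.438 -0.   ]
 [ 0.438 -0.899  0.   ]
 [-0.    -0.    -1.   ]]
```

Dock yaw is about -22.6°, with its centre near (0.488,-0.083). I'll write a small helper to turn a world target into rows in the tool frame.

```bash
cat > go.py <<'E'
# go.py x y z yaw_deg [step_mm]: remaining move to a tool-down pose, in tool axes, and rows
import sys; from h import *
np.set_printoptions(precision=1,suppress=True)
x,y,z,yaw=map(float,sys.argv[1:5]); st=float(sys.argv[5]) if len(sys.argv)>5 else 45
o=get_obs(); Rm=R.from_quat(o['tool_rot']); p=np.array(o['eef_pos'])
c,s=np.cos(np.radians(yaw)),np.sin(np.radians(yaw))
Rt=R.from_matrix([[c,s,0],[s,-c,0],[0,0,-1]])
rv=(Rm.inv()*Rt).as_rotvec(degrees=True); d=(np.array([x,y,z])-p)*1000
n=int(max(np.ceil(np.linalg.norm(d)/st),np.ceil(np.linalg.norm(rv)/8),1))
print('t',round(o['clock'],2),'p',p*1000,'n',n,'rv',rv)
for i in range(n):
    print((Rm*R.from_rotvec(rv*i/n,degrees=True)).inv().apply(d/n),rv/n)
E
python3 go.py 0.50 -0.10 0.34 -22.6
```

```text
t 1.1 p [ 219.2 -449.4  200.6] n 11 rv [-0.   0.  48.6]
[ 36.9 -17.4 -12.7] [-0.   0.   4.4]
[ 35.4 -20.1 -12.7] [-0.   0.   4.4]
[ 33.8 -22.8 -12.7] [-0.   0.   4.4]
[ 31.9 -25.3 -12.7] [-0.   0.   4.4]
[ 29.9 -27.7 -12.7] [-0.   0.   4.4]
[ 27.6 -29.9 -12.7] [-0.   0.   4.4]
[ 25.2 -32.  -12.7] [-0.   0.   4.4]
[ 22.7 -33.8 -12.7] [-0.   0.   4.4]
[ 20.  -35.5 -12.7] [-0.   0.   4.4]
[ 17.2 -36.9 -12.7] [-0.   0.   4.4]
[ 14.3 -38.1 -12.7] [-0.   0.   4.4]
```

Call:
jog_arm --deltas '[[[37, -17, -13, 0, 0, 4.4, 0], [35, -20, -13, 0, 0, 4.4, 0], [34, -23, -13, 0, 0, 4.4, 0], [32, -25, -13, 0, 0, 4.4, 0], [30, -28, -13, 0, 0, 4.4, 0]]]'

```text
clock: 1.6
eef_pos: [0.3488, -0.2902, 0.2651]
tool_rot: [1.0, 0.021, -0.001, -0.001]
ft_force: [0.3, 0.3, -0.4]
grip_width: 0.0124
```

Call:
jog_arm --deltas '[[[28, -30, -13, 0, 0, 4.4, 0], [25, -32, -13, 0, 0, 4.4, 0], [23, -34, -13, 0, 0, 4.4, 0], [20, -35, -13, 0, 0, 4.4, 0], [17, -37, -13, 0, 0, 4.4, 0]]]'

```text
clock: 2.1
eef_pos: [0.479, -0.1489, 0.334]
tool_rot: [0.987, -0.157, 0.001, -0.011]
ft_force: [0.2, -1.2, -0.1]
grip_width: 0.0001
```

```bash
python3 go.py 0.50 -0.10 0.34 -22.6
```

```text
t 2.1 p [ 479.  -148.9  334. ] n 2 rv [-1.2  0.1  4.5]
[  2.4 -26.5  -2.4] [-0.6  0.   2.3]
[  1.3 -26.6  -2.7] [-0.6  0.   2.3]
```

Call:
jog_arm --deltas '[[[2, -26, -2, -0.6, 0, 2.3, 0], [1, -26, -2, -0.6, 0, 2.3, 0], [0, 0, 0, 0, 0, 0, 0]]]'

```text
clock: 2.4
eef_pos: [0.4843, -0.1463, 0.3402]
tool_rot: [0.987, -0.16, 0.003, -0.021]
ft_force: [-0.5, -1.0, -1.4]
grip_width: 0.0
```

```bash
cat > look.py <<'E'
import sys,pickle; from h import *
np.set_printoptions(precision=3,suppress=True)
n=sys.argv[1]; mT=pose('wrist'); im=camera('wrist'); save(im,n+'.png'); out={}
for t in sys.argv[2:]:
    for r in masks_of(t,'wrist'):
        (cx,cy),(w,h),a=cv2.minAreaRect(np.argwhere(r['pixels'])[:,::-1].astype(np.float32))
        print(t,round(r['conf'],2),r['at'],int(r['pixels'].sum()),'rect',[round(float(v),1) for v in (cx,cy,w,h,a)],atz(*mT,r['at'],.059))
        out.setdefault(t,r['pixels'])
pickle.dump((mT,out),open(n+'.pkl','wb')); print(get_obs()['eef_pos'],get_obs()['clock'])
E
python3 look.py w1 cassette catch_left_pad catch_right_pad lid lid_edge lid_hinge dock
```

```text
cassette 0.63 [237.9, 162.1] 3158 rect [236.0, 162.0, 74.0, 56.0, 90.0] [ 0.495 -0.085  0.059]
catch_left_pad 0.24 [236.1, 158.8] 3093 rect [236.3, 161.0, 55.1, 73.7, 6.3] [ 0.5   -0.084  0.059]
lid 0.61 [233.6, 148.1] 1787 rect [231.5, 150.2, 40.1, 53.4, 12.3] [ 0.514 -0.086  0.059]
lid_edge 0.71 [233.0, 146.8] 1824 rect [231.8, 150.2, 40.0, 53.8, 14.0] [ 0.516 -0.086  0.059]
lid_hinge 0.86 [236.9, 161.5] 3213 rect [236.3, 161.4, 56.3, 73.4, 3.8] [ 0.496 -0.084  0.059]
dock 0.83 [260.5, 139.1] 4243 rect [244.6, 153.7, 77.3, 101.8, 3.6] [ 0.514 -0.124  0.059]
dock 0.76 [107.0, 217.0] 6234 rect [106.5, 215.1, 72.8, 95.8, 2.5] [0.479 0.123 0.059]
[ 0.484 -0.146  0.34 ] 2.8
```

View pics/w1.png

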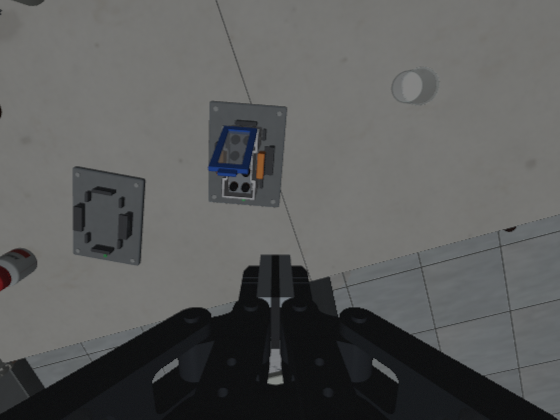

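The wrist picture shows the dock at (247,154), the lid from (238,128) at the hinge to about (228,172) at its free edge, the empty dock at (107,217) and the beaker at (408,87). The last rows barely moved the arm, so I'll check the joints.

Run:
```python
from h import *
np.set_printoptions(precision=3,suppress=True)
o=get_obs();print(o['joint_pos'],o['joint_vel'],o['tau'],o['ft_force'],o['ft_torque'],o['clock'])
print(R.from_quat(o['tool_rot']).as_matrix())
from workcell import camera
im=camera('scene');save(cv2.resize(im[0:280,200:560],None,fx=2,fy=2),'s2.png')
```

```text
[-0.321  0.243  0.367  1.696  0.042  3.141] [ 0.006  0.004  0.005  0.001  0.    -0.001] [ -0.046 -37.657  25.553   0.014   0.135   0.   ] [ 0.546 -0.07   0.456] [-0.04   0.058 -0.043] 2.8
[[ 0.949 -0.315  0.012]
 [-0.315 -0.948  0.041]
 [-0.002 -0.042 -0.999]]
```

View pics/s2.png

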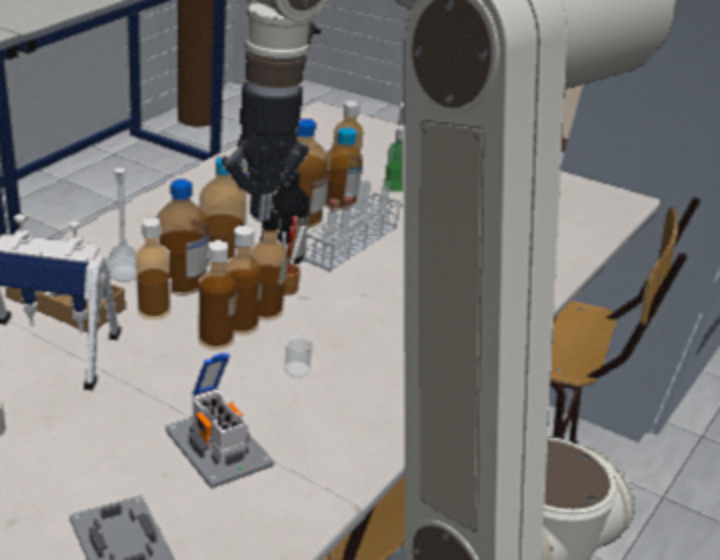

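The last joint is at its limit of 3.141, so this jaw angle needs the half-turned grasp (yaw 157.4°). I'll turn back by about 178° while hovering.

Call:
jog_arm --deltas '[[[0, 0, 0, 0, 0, -8.5, 0], [0, 0, 0, 0, 0, -8.5, 0], [0, 0, 0, 0, 0, -8.5, 0], [0, 0, 0, 0, 0, -8.5, 0], [0, 0, 0, 0, 0, -8.5, 0]]]'

```text
clock: 3.35
eef_pos: [0.4839, -0.1462, 0.3401]
tool_rot: [0.976, 0.215, 0.01, -0.019]
ft_force: [0.1, -0.1, 0.2]
grip_width: 0.0001
```

Call:
jog_arm --deltas '[[[0, 0, 0, 0, 0, -8.5, 0], [0, 0, 0, 0, 0, -8.5, 0], [0, 0, 0, 0, 0, -8.5, 0], [0, 0, 0, 0, 0, -8.5, 0], [0, 0, 0, 0, 0, -8.5, 0]]]'

```text
clock: 3.85
eef_pos: [0.4835, -0.1463, 0.3401]
tool_rot: [0.83, 0.558, 0.016, -0.014]
ft_force: [0.6, -0.3, 0.7]
grip_width: 0.0
```

Call:
jog_arm --deltas '[[[0, 0, 0, 0, 0, -8.5, 0], [0, 0, 0, 0, 0, -8.5, 0], [0, 0, 0, 0, 0, -8.5, 0], [0, 0, 0, 0, 0, -8.5, 0], [0, 0, 0, 0, 0, -8.5, 0]]]'

```text
clock: 4.35
eef_pos: [0.4832, -0.1464, 0.34]
tool_rot: [0.567, 0.823, 0.02, -0.007]
ft_force: [0.0, -0.5, 0.2]
grip_width: -0.0004
```

```bash
python3 go.py 0.50 -0.09 0.34 157.4
```

```text
t 4.35 p [ 483.2 -146.4  340. ] n 6 rv [  2.1  -1.2 -46.6]
[7.8 6.  0.4] [ 0.4 -0.2 -7.8]
[6.9 7.  0.3] [ 0.4 -0.2 -7.8]
[5.9 7.8 0.3] [ 0.4 -0.2 -7.8]
[4.8 8.6 0.2] [ 0.4 -0.2 -7.8]
[3.6 9.1 0.1] [ 0.4 -0.2 -7.8]
[2.3 9.5 0.1] [ 0.4 -0.2 -7.8]
```

Call:
jog_arm --deltas '[[[8, 6, 0, 0.4, -0.2, -8, 0], [7, 7, 0, 0.4, -0.2, -8, 0], [6, 8, 0, 0.4, -0.2, -8, 0], [5, 9, 0, 0.4, -0.2, -8, 0], [4, 9, 0, 0.4, -0.2, -8, 0]]]'

```text
clock: 4.85
eef_pos: [0.4958, -0.0982, 0.3411]
tool_rot: [0.239, 0.971, 0.001, -0.002]
ft_force: [0.3, 0.5, 0.7]
grip_width: -0.0
```

Call:
jog_arm --deltas '[[[2, 10, 0, 0.4, -0.2, -6.8, 0], [0, 0, 0, 0, 0, 0, 0]]]'

```text
clock: 5.05
eef_pos: [0.4988, -0.0871, 0.3411]
tool_rot: [0.178, 0.984, -0.003, -0.001]
ft_force: [-0.2, -0.8, -0.1]
grip_width: 0.0004
```

```bash
python3 go.py 0.50 -0.09 0.34 157.4;python3 look.py w2 catch_left_pad catch_right_pad lid lid_edge dock
```

```text
t 5.05 p [498.8 -87.1 341.1] n 1 rv [-0.3 -0.1  2.1]
[-2.1 -2.3  1.2] [-0.3 -0.1  2.1]
catch_left_pad 0.64 [292.3, 152.3] 203 rect [293.5, 152.5, 27.0, 7.0, 90.0] [ 0.502 -0.066  0.059]
catch_right_pad 0.56 [252.4, 153.5] 201 rect [252.5, 151.0, 26.0, 7.0, 90.0] [ 0.485 -0.116  0.059]
lid 0.93 [271.2, 182.6] 555 rect [271.3, 185.0, 39.2, 15.0, 2.0] [ 0.531 -0.106  0.059]
lid_edge 0.81 [270.2, 181.2] 573 rect [271.5, 185.0, 16.0, 39.0, 90.0] [ 0.529 -0.107  0.059]
lid_edge 0.7 [539.8, 185.1] 1380 rect [538.5, 185.6, 50.9, 32.2, 16.4] [0.662 0.235 0.059]
dock 0.92 [434.0, 64.4] 9921 rect [437.0, 63.8, 86.2, 126.7, 12.5] [0.461 0.134 0.059]
dock 0.64 [277.3, 112.3] 4787 rect [274.1, 143.8, 78.2, 104.4, 1.1] [ 0.447 -0.066  0.059]
[ 0.499 -0.089  0.341] 5.35
```

View pics/w2.png

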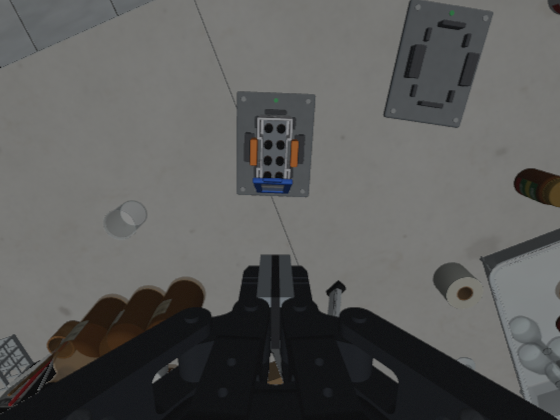

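This view shows both orange pads, at (253,152) and (293,152), the lid strip at (271,185) and the dock corners at about (238,92), (315,95), (311,196) and (238,194). Next come yaw and heights.

```bash
python3 - <<'E'
from h import *; import pickle
np.set_printoptions(precision=4,suppress=True)
a=pickle.load(open('w1.pkl','rb'))[0];b,mk=pickle.load(open('w2.pkl','rb'))
C=[atz(*b,p,.012) for p in [(238,92),(315,95),(311,196),(238,194)]]
print('centre',np.mean(C,0)); 
for i,j in [(0,3),(1,2)]: v=C[j]-C[i]; print('x-edge',np.degrees(np.arctan2(v[1],v[0])),np.linalg.norm(v))
for i,j in [(0,1),(3,2)]: v=C[j]-C[i]; print('y-edge',np.degrees(np.arctan2(-v[0],v[1])),np.linalg.norm(v))
def org(f,lo,hi):
    im=cv2.cvtColor(cv2.imread('pics/'+f),cv2.COLOR_BGR2HSV); m=cv2.inRange(im,lo,hi)
    n,l,s,c=cv2.connectedComponentsWithStats(m); return [(s[k],c[k]) for k in range(1,n) if s[k][4]>25 and 180<c[k][0]<320 and c[k][1]<260]
for f in ['w1.png','w2.png']:
    print(f,'orange',org(f,(5,150,80),(20,255,255)),'blue',org(f,(105,130,50),(130,255,255)))
# right pad: tri
wl=org('w1.png',(5,150,80),(20,255,255)); w2=sorted(org('w2.png',(5,150,80),(20,255,255)),key=lambda t:t[1][0])
print('padR',tri([ray(*a,max(wl,key=lambda t:t[0][4])[1]),ray(*b,w2[0][1])]))
print('padL',tri([ray(*b,w2[-1][1]),ray(*pose('scene'),(299.6,212.7)),ray(*pose('side'),(304.3,208.7))]))
# lid tab: scene/side top of lid; w1 tip (228,173); w2 tip
print('lidtip',tri([ray(*a,(228,174)),ray(*b,(272,180))]))
E
python3 - <<'E'
import cv2,numpy as np
a=cv2.imread('pics/w1.png')[95:215,190:310];b=cv2.imread('pics/w2.png')[85:205,215:335]
cv2.imwrite('pics/c.png',np.hstack([cv2.resize(x,(400,400),interpolation=cv2.INTER_CUBIC) for x in (a,b)]))
E
```

```text
centre [ 0.4937 -0.0864  0.012 ]
x-edge -22.41173548557771 0.14746388044916559
x-edge -20.882668861074606 0.14637981332278802
y-edge -22.660452813834212 0.10712509530054787
y-edge -22.06539091337912 0.11103212510637399
w1.png orange [(array([257, 153,   8,  26, 165], dtype=int32), array([260.2061, 165.6   ]))] blue [(array([208, 126,  49,  51, 984], dtype=int32), array([232.5213, 153.3415]))]
w2.png orange [(array([250, 139,   7,  27, 181], dtype=int32), array([253.011 , 151.5746])), (array([290, 141,   9,  26, 179], dtype=int32), array([293.9441, 153.4413]))] blue [(array([253, 178,  39,  15, 386], dtype=int32), array([272.2098, 183.9145]))]
padR (array([ 0.4824, -0.1129,  0.067 ]), [np.float64(0.00018684647455774074), np.float64(0.00018684647455771168)])
padL (array([ 0.5085, -0.0627,  0.0521]), [np.float64(0.0030995894422925423), np.float64(0.001566525336208292), np.float64(0.0015985661776447345)])
lidtip (array([ 0.5026, -0.0933,  0.1718]), [np.float64(0.0006607911070557143), np.float64(0.000660791107055646)])
```

View pics/c.png

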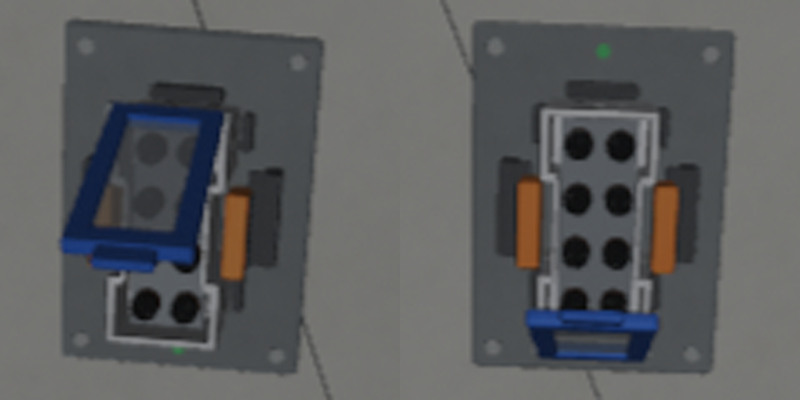

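The measurements agree:

| Quantity | Value |
|---|---|
| cassette_mid | (0.4935,-0.087) |
| Yaw | -22.3° |
| Right pad top | z ≈ 0.067 |
| Lid tip | 101 mm from the hinge, at about 1.2 rad |

The lid therefore leans towards its free side. I'll come down behind it with the fingers shut.

```bash
python3 go.py 0.539 -0.106 0.16 157.7
```

```text
t 5.35 p [498.6 -88.6 341.2] n 5 rv [-0.3 -0.1  1.6]
[-8.8 -0.2 36.2] [-0.1 -0.   0.3]
[-8.8 -0.2 36.2] [-0.1 -0.   0.3]
[-8.8 -0.2 36.2] [-0.1 -0.   0.3]
[-8.8 -0.2 36.2] [-0.1 -0.   0.3]
[-8.8 -0.2 36.2] [-0.1 -0.   0.3]
```

Call:
jog_arm --deltas '[[[-20, 0, 20, 0, 0, 0.8, 0], [-20, 0, 40, -0.2, 0, 0.8, 0], [-4, 0, 45, 0, 0, 0, 0], [0, 0, 45, 0, 0, 0, 0], [0, 0, 20, 0, 0, 0, 0]]]'

```text
clock: 5.85
eef_pos: [0.5448, -0.1094, 0.1716]
tool_rot: [0.198, 0.98, -0.001, 0.007]
ft_force: [-0.8, 0.3, 0.1]
grip_width: -0.0002
```

```bash
python3 go.py 0.539 -0.106 0.16 157.7
```

```text
t 5.85 p [ 544.8 -109.4  171.6] n 1 rv [ 0.   0.8 -0.5]
[ 6.8  0.9 11.5] [ 0.   0.8 -0.5]
```

Call:
jog_arm --deltas '[[[5, 1, 13, 0, 0.8, -0.5, 0], [15, 0, 6, 0, 0, 0, 0], [12, 0, 7, 0, 0, 0, 0], [12, 0, 7, 0, 0, 0, 0], [0, 0, 0, 0, 0, 0, 0]]]'

```text
clock: 6.35
eef_pos: [0.5004, -0.0924, 0.1341]
tool_rot: [0.196, 0.981, 0.001, -0.005]
ft_force: [-0.5, -0.0, 0.3]
grip_width: 0.0002
```

```bash
cat > cf.py <<'E'
from h import *
o=get_obs();M=np.array([.4935,-.087]);u=np.array([.925,-.379]);v=np.array([.379,.925])
d=(np.array(o['eef_pos'])[:2]-M)*1000;print('t',round(o['clock'],2),'cass x,y',d@u,d@v,'z',o['eef_pos'][2]*1000,'f',np.round(o['ft_force'],1),'w',o['grip_width'])
E
python3 cf.py; python3 go.py 0.502 -0.09 .141 157.7
```

```text
t 6.35 cass x,y 8.43449671186432 -2.3698089723524065 z 134.05099479682715 f [-0.5 -0.   0.3] w 0.00016271313470251857
t 6.35 p [500.4 -92.4 134.1] n 1 rv [-0.  -0.6 -0.3]
[-0.5  2.8 -7. ] [-0.  -0.6 -0.3]
```

Call:
jog_arm --deltas '[[[10, 2, 8, 0, -0.6, 0, 0], [8, 0, 9, 0, 0, 0, 0], [5, 0, 10, 0, 0, 0, 0], [3, 0, 10, 0, 0, 0, 0], [0, 0, 0, 0, 0, 0, 0]]]'

```text
clock: 6.85
eef_pos: [0.4823, -0.0823, 0.1001]
tool_rot: [0.197, 0.98, -0.0, 0.005]
ft_force: [-0.2, 0.3, -0.4]
grip_width: -0.0
```

```bash
python3 cf.py
```

```text
t 6.85 cass x,y -12.192644810495668 0.10809315829634247 z 100.1054570491659 f [-0.2  0.3 -0.4] w -1.561481852221077e-05
```

Call:
jog_arm --deltas '[[[6, 0, 8, 0, 0.3, 0, 0], [5, 0, 7, 0, 0, 0, 0], [2, 0, 4, 0, 0, 0, 0], [0, 0, 2, 0, 0, 0, 0], [0, 0, 2, 0, 0, 0, 0]]]'

```text
clock: 7.35
eef_pos: [0.471, -0.0774, 0.0756]
tool_rot: [0.197, 0.98, 0.0, 0.003]
ft_force: [0.3, 0.0, 0.7]
grip_width: -0.0
```

```bash
python3 cf.py
```

```text
t 7.35 cass x,y -24.493407722232917 0.3653198952636654 z 75.63972811270597 f [0.3 0.  0.7] w -5.5480568154789955e-06
```

z = 0.076 with hardly any force is lower than a closed lid's top, so I'll look before going on.

Run:
```python
from h import *
a=camera('scene');b=camera('side');w=camera('wrist')
r=lambda x:cv2.resize(x,(400,283),interpolation=cv2.INTER_CUBIC)
save(np.hstack([np.vstack([r(a[165:250,255:375]),r(b[165:250,255:375])]),cv2.resize(w[60:340,140:420],(400,566))]),'d.png')
```

```text
(no output)
```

View pics/d.png

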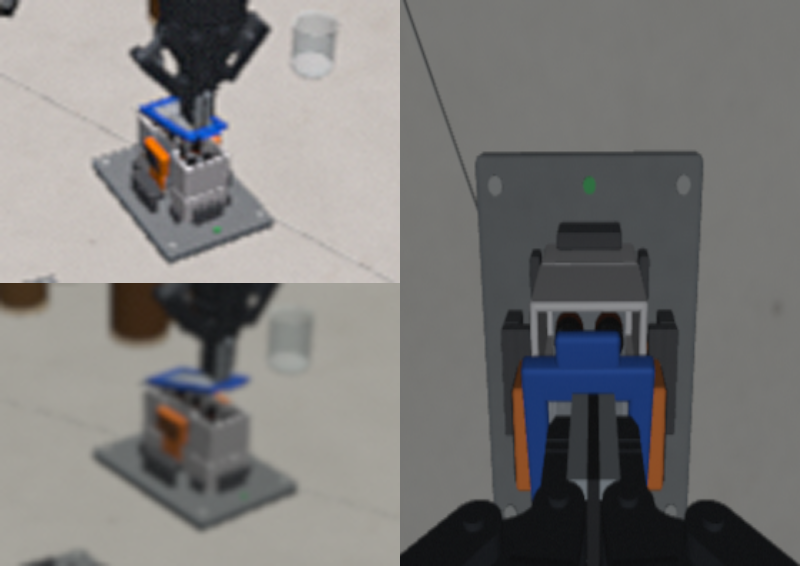

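The lid is down to roughly 20°, but the fingers have dipped into its window, so that part is open and not solid. I'll go straight up, shift to the front bar and tab (x_c ≈ -45) and press down there.

Call:
jog_arm --deltas '[[[-3, 0, -20, 0, 0, 0, 0], [0, 0, -30, 0, 0, 0, 0], [0, 0, -20, 0, 0, 0, 0], [10, 0, 0, 0, 0, 0, 0], [12, 0, 0, 0, 0, 0, 0]]]'

```text
clock: 8.0
eef_pos: [0.4531, -0.0701, 0.1474]
tool_rot: [0.197, 0.98, 0.0, 0.003]
ft_force: [-0.2, 0.3, -0.1]
grip_width: 0.0003
```

```bash
python3 cf.py; python3 look.py w3 lid
```

```text
t 8.0 cass x,y -43.72974527961205 0.33166480392328523 z 147.4454606239591 f [-0.2  0.3 -0.1] w 0.00025300038179888723
lid 0.93 [270.1, 234.9] 2706 rect [273.0, 237.8, 55.3, 63.3, 86.8] [ 0.483 -0.087  0.059]
lid 0.39 [274.6, 226.0] 5172 rect [272.5, 225.0, 88.0, 79.0, 90.0] [ 0.477 -0.08   0.059]
[ 0.451 -0.07   0.147] 8.1
```

View pics/w3.png

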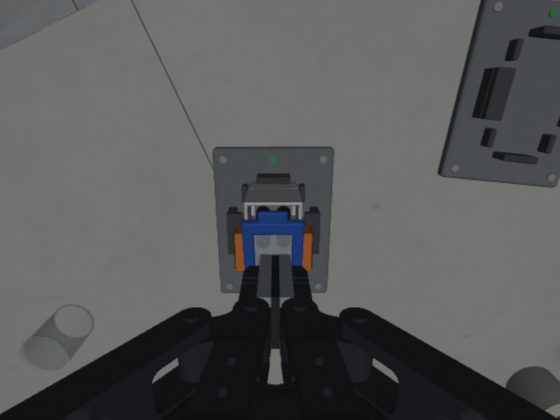

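Run:
```python
from h import *; import pickle
b,_=pickle.load(open('w3.pkl','rb'))
M=np.array([.4935,-.087]);u=np.array([.925,-.379])
for a in range(0,60,5):
    f=np.radians(a);xc=.047-.101*np.cos(f);z=.078+.101*np.sin(f)
    print(a,np.round(proj(*b,np.append(M+u*xc,z)),0),'xc',round(xc*1000),'z',round(z*1000))
```

```text
0 [274. 190.] xc -54 z 78
5 [274. 194.] xc -54 z 87
10 [274. 199.] xc -52 z 96
15 [274. 206.] xc -51 z 104
20 [274. 214.] xc -48 z 113
25 [274. 223.] xc -45 z 121
30 [274. 234.] xc -40 z 128
35 [274. 247.] xc -36 z 136
40 [274. 260.] xc -30 z 143
45 [274. 275.] xc -24 z 149
50 [275. 291.] xc -18 z 155
55 [275. 308.] xc -11 z 161
```

The tab tip at (273,212) puts the lid at about 19°. The fingers at x_c ≈ -45 now cover the bar and tab, so I press down.

Call:
jog_arm --deltas '[[[0, 0, 25, 0, 0, 0, 0], [0, 0, 12, 0, 0, 0, 0], [0, 0, 10, 0, 0, 0, 0], [0, 0, 8, 0, 0, 0, 0], [0, 0, 4, 0, 0, 0, 0]]]'

```text
clock: 8.6
eef_pos: [0.4484, -0.0687, 0.0829]
tool_rot: [0.197, 0.98, -0.0, 0.0]
ft_force: [-0.0, 0.4, 0.1]
grip_width: -0.0
```

```bash
python3 cf.py
```

```text
t 8.6 cass x,y -48.61252602399588 -0.18342085829987198 z 82.89616749658121 f [-0.   0.4  0.1] w -9.031333061846771e-06
```

Call:
jog_arm --deltas '[[[-3, 0, 2, 0, 0, 0, 0], [0, 0, 2, 0, 0, 0, 0], [0, 0, 1, 0, 0, 0, 0]]]'

```text
clock: 8.9
eef_pos: [0.4514, -0.07, 0.0772]
tool_rot: [0.197, 0.98, -0.0, -0.0]
ft_force: [-0.1, 0.3, -0.5]
grip_width: 0.0002
```

Call:
jog_arm --deltas '[[[0, 0, 2, 0, 0, 0, 0], [0, 0, 2, 0, 0, 0, 0]]]'

```text
clock: 9.1
eef_pos: [0.4523, -0.0702, 0.0737]
tool_rot: [0.197, 0.98, -0.0, 0.001]
ft_force: [-0.5, 0.7, -0.5]
grip_width: -0.0002
```

Run:
```python
from h import *
a=camera('scene');b=camera('side');w=camera('wrist')
r=lambda x:cv2.resize(x,(400,283),interpolation=cv2.INTER_CUBIC)
save(np.hstack([np.vstack([r(a[165:250,255:375]),r(b[165:250,255:375])]),cv2.resize(w[60:340,140:420],(400,566))]),'e.png')
```

```text
(no output)
```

View pics/e.png

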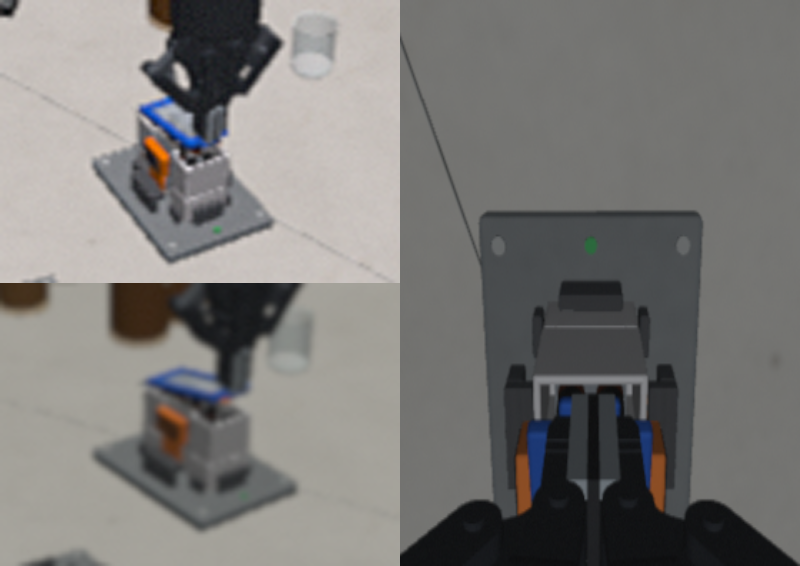

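The lid is lower but not flat, and the fingertips look higher than the reported TCP. I'll project the TCP into the images to check.

Run:
```python
from h import *
m,T=pose('wrist');o=get_obs();Rt=R.from_quat(o['tool_rot']).as_matrix();p=np.array(o['eef_pos'])
print(p,o['joint_pos'])
for dz in (0,-.01,-.019,-.03):
  for dx in (-.011,.011):
    q=p+Rt@[dx,0,dz]
    print(dz,dx,'wrist',np.round(proj(m,T,q)),'scenecrop',[(np.round(proj(*pose(c),q))-[255,165])*3.333 for c in ('scene','side')])
M=np.array([.4935,-.087]);u=np.array([.925,-.379])
for a in range(0,30,5):
    f=np.radians(a);xc=.047-.101*np.cos(f);z=.078+.101*np.sin(f);P=np.append(M+u*xc,z)
    print(a,np.round((np.array(proj(m,T,P))-[140,60])*[400/280,566/280])+[400,0],[np.round((np.array(proj(*pose(c),P))-[255,165])*3.333) for c in ('scene','side')])
```

```text
[ 0.45204118 -0.07012494  0.07357867] [-1.53801903e-01  2.57471041e-01 -3.24809740e-01  9.87286757e-01
 -1.38109281e-04  2.42101510e-01]
0 -0.011 wrist [275. 260.] scenecrop [array([199.98 , 156.651]), array([223.311, 133.32 ])]
0 0.011 wrist [275. 224.] scenecrop [array([213.312, 169.983]), array([239.976, 143.319])]
-0.01 -0.011 wrist [275. 269.] scenecrop [array([199.98 , 146.652]), array([223.311, 119.988])]
-0.01 0.011 wrist [275. 231.] scenecrop [array([213.312, 159.984]), array([239.976, 133.32 ])]
-0.019 -0.011 wrist [275. 278.] scenecrop [array([199.98 , 139.986]), array([223.311, 113.322])]
-0.019 0.011 wrist [275. 238.] scenecrop [array([213.312, 153.318]), array([239.976, 123.321])]
-0.03 -0.011 wrist [275. 289.] scenecrop [array([199.98 , 129.987]), array([223.311,  99.99 ])]
-0.03 0.011 wrist [275. 247.] scenecrop [array([213.312, 143.319]), array([243.309, 109.989])]
0 [592. 343.] [array([212., 165.]), array([239., 137.])]
5 [592. 358.] [array([212., 157.]), array([239., 127.])]
10 [592. 377.] [array([212., 149.]), array([239., 117.])]
15 [592. 401.] [array([211., 140.]), array([238., 107.])]
20 [592. 429.] [array([210., 130.]), array([236.,  97.])]
25 [593. 463.] [array([209., 121.]), array([234.,  86.])]
```

The lid is at about 15°, and scene, side and wrist pictures all put the real fingertips some 25–30 mm above the reported TCP. That explains why there was no contact force, and the earlier stop fits it too. I'll keep pressing in small steps and watch the force.

Call:
jog_arm --deltas '[[[0, 0, 4, 0, 0, 0, 0], [0, 0, 4, 0, 0, 0, 0], [0, 0, 3, 0, 0, 0, 0], [0, 0, 0, 0, 0, 0, 0]]]'

```text
clock: 9.65
eef_pos: [0.4522, -0.0701, 0.0618]
tool_rot: [0.197, 0.98, -0.0, 0.001]
ft_force: [-0.7, 0.0, -0.3]
grip_width: -0.0001
```

Call:
jog_arm --deltas '[[[0, 0, 3, 0, 0, 0, 0], [0, 0, 3, 0, 0, 0, 0], [0, 0, 0, 0, 0, 0, 0]]]'

```text
clock: 9.95
eef_pos: [0.4522, -0.0701, 0.0552]
tool_rot: [0.197, 0.98, -0.0, 0.001]
ft_force: [-0.1, -0.3, -0.2]
grip_width: 0.0001
```

```bash
python3 cf.py; python3 look.py w4 lid lid_edge
python3 - <<'E'
import cv2
im=cv2.imread('pics/w4.png')[150:340,180:370];cv2.imwrite('pics/f.png',cv2.resize(im,(570,570)))
E
```

```text
t 9.95 cass x,y -44.63821268812028 -0.04479211023276264 z 55.176479080754 f [-0.1 -0.3 -0.2] w 0.00010685602087888054
lid 0.6 [258.4, 262.2] 1469 rect [271.5, 317.0, 132.0, 89.0, 90.0] [ 0.458 -0.082  0.059]
lid_edge 0.72 [256.4, 261.6] 1226 rect [271.5, 317.5, 131.0, 89.0, 90.0] [ 0.457 -0.083  0.059]
[ 0.452 -0.07   0.056] 10.1
```

Call:
jog_arm --deltas '[[[0, 0, 2, 0, 0, 0, 0], [0, 0, 2, 0, 0, 0, 0], [0, 0, 0, 0, 0, 0, 0]]]'

```text
clock: 10.4
eef_pos: [0.4528, -0.0702, 0.0516]
tool_rot: [0.197, 0.98, 0.0, 0.002]
ft_force: [1.3, 0.0, 0.5]
grip_width: 0.0001
```

Call:
jog_arm --deltas '[[[0, 0, 2, 0, 0, 0, 0], [0, 0, 0, 0, 0, 0, 0]]]'

```text
clock: 10.6
eef_pos: [0.4531, -0.0703, 0.0502]
tool_rot: [0.197, 0.98, 0.0, 0.002]
ft_force: [-1.8, 0.2, 3.3]
grip_width: -0.0
```

Call:
jog_arm --deltas '[[[0, 0, 2, 0, 0, 0, 0], [0, 0, 0, 0, 0, 0, 0]]]'

```text
clock: 10.8
eef_pos: [0.4531, -0.0702, 0.0503]
tool_rot: [0.197, 0.98, 0.0, 0.002]
ft_force: [-1.2, -1.2, 1.1]
grip_width: 0.0004
```

Contact comes at TCP z = 0.050, so the tip is about 32 mm behind the reported TCP. I press once more and then look.

Call:
jog_arm --deltas '[[[0, 0, 4, 0, 0, 0, 0], [0, 0, 4, 0, 0, 0, 0], [0, 0, 4, 0, 0, 0, 0]]]'

```text
clock: 11.1
eef_pos: [0.4536, -0.0701, 0.0485]
tool_rot: [0.197, 0.98, 0.0, 0.005]
ft_force: [-13.8, 2.7, 36.5]
grip_width: 0.0
```

```bash
python3 cf.py
python3 - <<'E'
from h import *
a=camera('scene');b=camera('side');w=camera('wrist')
r=lambda x:cv2.resize(x,(400,283),interpolation=cv2.INTER_CUBIC)
save(np.hstack([np.vstack([r(a[165:250,255:375]),r(b[165:250,255:375])]),cv2.resize(w[60:340,140:420],(400,566))]),'g.png')
E
```

```text
t 11.1 cass x,y -43.321984012358314 0.4677683871858278 z 48.54061179976301 f [-13.8   2.7  36.5] w 4.578291419529262e-05
```

View pics/g.png

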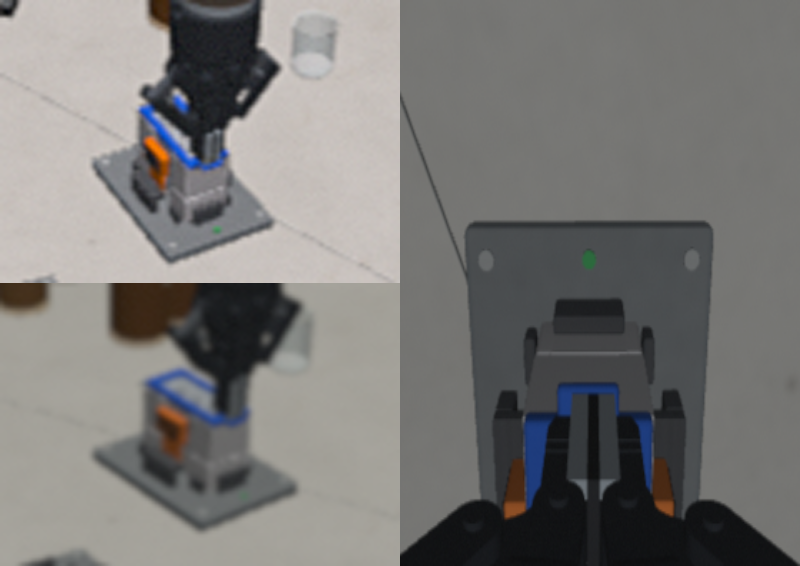

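The lid now lies flat on the cassette in all three views (blue frame level, firm 36 N resistance). Next I rise, open the fingers and centre over the catches.

Call:
jog_arm --deltas '[[[0, 0, -12, 0, 0, 0, 0], [0, 0, -30, 0, 0, 0, 85], [-15, 0, -30, 0, 0, 0, 85], [-15, 0, 0, 0, 0, 0, 85], [-8, 0, 0, 0, 0, 0, 85]]]'

```text
clock: 11.75
eef_pos: [0.4881, -0.0848, 0.1264]
tool_rot: [0.196, 0.981, 0.0, 0.007]
ft_force: [-0.1, -0.1, -0.7]
grip_width: 0.0581
```

```bash
python3 cf.py; python3 go.py 0.4935 -0.087 0.12 157.7; python3 look.py w5 lid catch_left_pad catch_right_pad
```

```text
t 11.75 cass x,y -5.7741057473250095 -0.02052342877532576 z 126.35230273601955 f [-0.1 -0.1 -0.7] w 0.0580664674594329
t 11.75 p [488.1 -84.8 126.4] n 1 rv [ 0.2  0.8 -0.3]
[-5.7  0.   6.4] [ 0.2  0.8 -0.3]
lid 0.7 [272.8, 211.7] 8297 rect [271.5, 213.0, 140.0, 65.0, 90.0] [ 0.494 -0.088  0.059]
catch_left_pad 0.6 [309.2, 211.5] 707 rect [309.7, 213.1, 14.3, 54.1, 2.5] [ 0.504 -0.063  0.059]
catch_right_pad 0.88 [235.3, 217.8] 651 rect [234.5, 213.5, 51.0, 13.0, 90.0] [ 0.487 -0.116  0.059]
[ 0.486 -0.084  0.125] 11.95
```

View pics/w5.png

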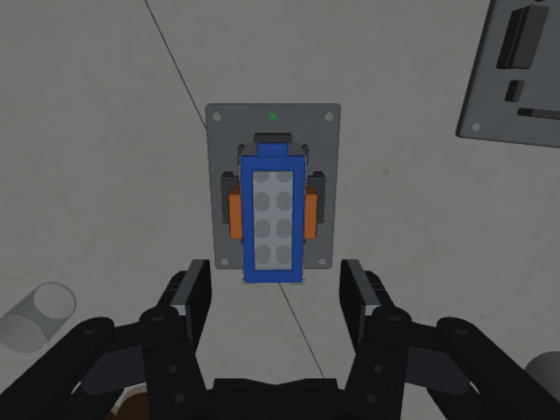

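The lid lies flat with the pads at (234,213) and (309,213), centred to within about 2 mm, and the open fingers straddle them. I'll descend in stages, watching the force.

Call:
jog_arm --deltas '[[[-6, -1, 15, 0.2, 0.8, -0.3, 85], [-1, 0, 25, 0, 0, 0, 85], [0, 0, 25, 0, 0, 0, 85], [0, 0, 15, 0, 0, 0, 85], [0, 0, 0, 0, 0, 0, 85]]]'

```text
clock: 12.45
eef_pos: [0.4858, -0.0861, 0.039]
tool_rot: [0.193, 0.981, 0.0, -0.007]
ft_force: [-0.1, -0.1, -1.1]
grip_width: 0.0851
```

```bash
python3 cf.py; python3 go.py 0.494 -0.088 0.03 157.7
```

```text
t 12.45 cass x,y -7.497749062817032 -2.0941493478713427 z 38.96492573151037 f [-0.1 -0.1 -1.1] w 0.0850654980876897
t 12.45 p [485.8 -86.1  39. ] n 1 rv [-0.2 -0.8  0. ]
[-8.5  1.4  8.8] [-0.2 -0.8  0. ]
```

Call:
jog_arm --deltas '[[[-8, 1, 5, -0.2, -0.8, 0, 85], [0, 0, 5, 0, 0, 0, 85], [0, 0, 4, 0, 0, 0, 85], [0, 0, 0, 0, 0, 0, 85]]]'

```text
clock: 12.85
eef_pos: [0.4938, -0.088, 0.0247]
tool_rot: [0.193, 0.981, 0.001, 0.001]
ft_force: [-0.6, -0.2, -0.3]
grip_width: 0.085
```

```bash
python3 cf.py; python3 go.py 0.494 -0.0875 0.003 157.7
```

```text
t 12.85 cass x,y 0.6454460200096752 -0.8493315152444454 z 24.730666367710743 f [-0.6 -0.2 -0.3] w 0.08502145828196073
t 12.85 p [493.8 -88.   24.7] n 1 rv [0.1 0.1 0. ]
[ 0.   0.5 21.7] [0.1 0.1 0. ]
```

Call:
jog_arm --deltas '[[[0, 0, 6, 0, 0, 0, 85], [0, 0, 5, 0, 0, 0, 85], [0, 0, 4, 0, 0, 0, 85], [0, 0, 0, 0, 0, 0, 85]]]'

```text
clock: 13.25
eef_pos: [0.4948, -0.0882, 0.0096]
tool_rot: [0.193, 0.981, 0.001, 0.002]
ft_force: [0.3, -0.6, 0.0]
grip_width: 0.0848
```

```bash
python3 cf.py
python3 - <<'E'
from h import *
a=camera('scene');b=camera('side');w=camera('wrist')
r=lambda x:cv2.resize(x,(400,283),interpolation=cv2.INTER_CUBIC)
save(np.hstack([np.vstack([r(a[165:250,255:375]),r(b[165:250,255:375])]),cv2.resize(w[60:340,140:420],(400,566))]),'i.png')
E
```

```text
t 13.25 cass x,y 1.6690477740732241 -0.6140776566671269 z 9.613646769598839 f [ 0.3 -0.6  0. ] w 0.08483677943797306
```

View pics/i.png

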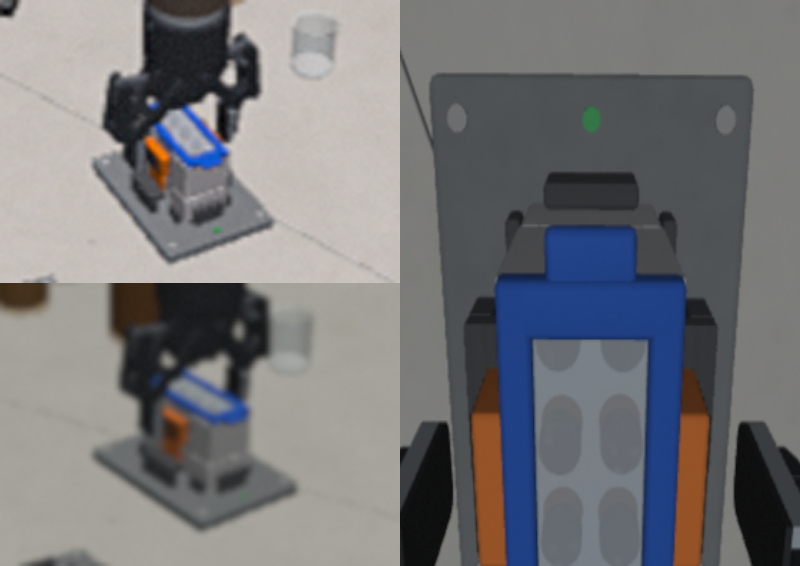

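The lid is flat, and the open fingers straddle the pads with their tips at about mid-pad height (near z 0.055) and clear of the body. I'll go 8 mm lower and then close.

Call:
jog_arm --deltas '[[[0, 0, 4, 0, 0, 0, 85], [0, 0, 4, 0, 0, 0, 85], [0, 0, 0, 0, 0, 0, 85]]]'

```text
clock: 13.7
eef_pos: [0.4959, -0.0884, 0.0021]
tool_rot: [0.193, 0.981, 0.001, 0.003]
ft_force: [-0.7, -0.1, -0.3]
grip_width: 0.085
```

```bash
python3 cf.py; python3 go.py 0.4945 -0.0878 0.002 157.7
```

```text
t 13.7 cass x,y 2.778972312152188 -0.3586629844046225 z 2.101021313286475 f [-0.7 -0.1 -0.3] w 0.08497232101560619
t 13.7 p [495.9 -88.4   2.1] n 1 rv [0.1 0.3 0. ]
[ 1.6 -0.   0.1] [0.1 0.3 0. ]
```

Call:
jog_arm --deltas '[[[1, 0, 0, 0.1, 0.3, 0, 60], [0, 0, 0, 0, 0, 0, 30], [0, 0, 0, 0, 0, 0, 20], [0, 0, 0, 0, 0, 0, 20], [0, 0, 0, 0, 0, 0, 20]]]'

```text
clock: 14.2
eef_pos: [0.4946, -0.089, 0.0028]
tool_rot: [0.193, 0.981, -0.001, 0.0]
ft_force: [0.1, -0.3, -0.6]
grip_width: 0.0477
```

Call:
jog_arm --deltas '[[[0, 0, 0, 0, 0, 0, 20], [0, 0, 0, 0, 0, 0, 20], [0, 0, 0, 0, 0, 0, 20]]]'

```text
clock: 14.5
eef_pos: [0.4946, -0.089, 0.0028]
tool_rot: [0.193, 0.981, -0.001, 0.0]
ft_force: [-0.6, -0.4, -0.0]
grip_width: 0.0477
```

```bash
python3 cf.py
```

```text
t 14.5 cass x,y 1.820605411704763 -1.447269407443352 z 2.82979724792394 f [-0.6 -0.4 -0. ] w 0.04771869874424411
```

The fingers stopped steadily at 47.7 mm, so both catches are fully in. Now I lift straight up, slowly at first.

Call:
jog_arm --deltas '[[[0, 0, -4, 0, 0, 0, 20], [0, 0, -6, 0, 0, 0, 20], [0, 0, -8, 0, 0, 0, 20], [0, 0, 0, 0, 0, 0, 20]]]'

```text
clock: 14.9
eef_pos: [0.494, -0.0886, 0.0209]
tool_rot: [0.193, 0.981, -0.001, -0.001]
ft_force: [0.8, -0.4, -3.9]
grip_width: 0.048
```

```bash
python3 cf.py; python3 go.py 0.4945 -0.0885 0.11 157.7;python3 look.py w6 lid catch_left_pad catch_right_pad
```

```text
t 14.9 cass x,y 1.0402372157580262 -1.3023592186748425 z 20.885684293478555 f [ 0.8 -0.4 -3.9] w 0.047964241840670795
t 14.9 p [494.  -88.6  20.9] n 2 rv [-0.1 -0.1  0. ]
[ -0.2   0.1 -44.6] [-0.1 -0.   0. ]
[ -0.2   0.1 -44.6] [-0.1 -0.   0. ]
lid 0.64 [274.2, 279.1] 25339 rect [275.5, 279.5, 207.0, 143.0, 90.0] [ 0.495 -0.089  0.059]
catch_left_pad 0.48 [342.1, 280.3] 35 rect [343.0, 282.0, 12.0, 2.0, 90.0] [ 0.507 -0.061  0.059]
catch_left_pad 0.26 [276.1, 270.0] 28181 rect [275.0, 273.0, 220.0, 142.0, 90.0] [ 0.491 -0.086  0.059]
catch_right_pad 0.56 [206.5, 283.2] 51 rect [206.5, 283.0, 16.0, 3.0, 90.0] [ 0.485 -0.118  0.059]
[ 0.493 -0.089  0.02 ] 15.1
```

The wrist force is about 3.9 N, close to the cassette's weight, so it is free of the dock. I carry on up.

Call:
jog_arm --deltas '[[[0, 0, -15, 0, 0, 0, 20], [0, 0, -18, 0, 0, 0, 20], [0, 0, -18, 0, 0, 0, 20], [0, 0, -18, 0, 0, 0, 20], [0, 0, -12, 0, 0, 0, 20]]]'

```text
clock: 15.6
eef_pos: [0.4885, -0.0874, 0.0989]
tool_rot: [0.193, 0.981, -0.001, -0.008]
ft_force: [0.7, -0.0, -4.6]
grip_width: 0.0477
```

Call:
jog_arm --deltas '[[[0, 0, -8, 0, 0, 0, 20], [0, 0, 0, 0, 0, 0, 20], [0, 0, 0, 0, 0, 0, 20], [0, 0, 0, 0, 0, 0, 20]]]'

```text
clock: 16.0
eef_pos: [0.4881, -0.0872, 0.107]
tool_rot: [0.193, 0.981, -0.001, -0.008]
ft_force: [-0.7, 0.5, -3.8]
grip_width: 0.0475
```

```bash
python3 cf.py; python3 go.py 0.4945 -0.0885 0.11 157.7;python3 look.py w7 lid catch_left_pad
python3 - <<'E'
from h import *
a=camera('scene');b=camera('side');w=camera('wrist')
r=lambda x:cv2.resize(x,(400,283),interpolation=cv2.INTER_CUBIC)
save(np.hstack([np.vstack([r(a[145:230,255:375]),r(b[145:230,255:375])]),cv2.resize(w[60:340,140:420],(400,566))]),'j.png')
for c in ('scene','side'):
    for r_ in masks_of('cassette',c)[:2]+masks_of('lid',c)[:2]: print(c,r_['conf'],r_['at'])
E
```

```text
t 16.0 cass x,y -4.943193583678321 -2.248389793617235 z 107.04658779028256 f [-0.7  0.5 -3.8] w 0.04753243472546145
t 16.0 p [488.1 -87.2 107. ] n 1 rv [-0.3 -0.9  0. ]
[-6.4  1.2 -3.1] [-0.3 -0.9  0. ]
lid 0.85 [275.0, 279.0] 25130 rect [274.5, 279.5, 207.0, 141.0, 90.0] [ 0.534 -0.106  0.059]
catch_left_pad 0.6 [343.2, 282.7] 38 rect [343.0, 283.0, 14.0, 2.0, 90.0] [ 0.555 -0.061  0.059]
[ 0.488 -0.087  0.107] 16.15
scene 0.7 [315.4, 188.0]
scene 0.6 [317.4, 182.4]
scene 0.27 [309.5, 223.7]
side 0.79 [316.6, 178.3]
side 0.64 [320.2, 170.1]
side 0.54 [310.0, 183.0]
```

The viewer's limit is reached, so the last checks are numeric. The wrist carries 3.8 N, the opening is steady at 47.5 mm, the lid mask is unchanged relative to the tool (207 x 141 px against 207 x 143 px before the lift), and tilt is below 1°. I'll triangulate once more and hand in.

Run:
```python
from h import *
print('cassette',tri([ray(*pose('scene'),(315.4,188.0)),ray(*pose('side'),(316.6,178.3))]))
o=get_obs();print(o['ft_force'],o['grip_width'],np.abs(o['joint_vel']).max())
print(job_done())
```

```text
cassette (array([ 0.49392081, -0.1075566 ,  0.1299688 ]), [np.float64(0.004834869889156514), np.float64(0.0048348698891565135)])
[-0.11191124 -0.52064831 -2.85179249] 0.047775526445824064 0.001741719210581251
the job is handed in; nothing more can be done
None
```

I closed the lid, pinched both catches in, lifted the cassette about 104 mm straight up and handed the job in at about 16 s, still holding it. The hand-in gives no verdict, so I don't know how it was judged.

**Last checks:**
- **Held:** the fingers were steady at 47.5–47.8 mm. The wrist load was about 3–4 N, close to the cassette's weight. The arm was still, and the tool tilted less than 1°.
- **Lid:** it showed flat in the three views taken after pressing it down. The lid mask in the wrist picture stayed the same relative to the tool through the lift.
- **Height:** triangulating the visible part of the cassette from the scene and side cameras gave z ≈ 0.13 m with about 5 mm residual. This is lower than the roughly 0.16 m for cassette_mid that the arm's travel implies, but above the 0.119 m limit.

**What disagreed or could not be checked:**
- The real fingertips sat about 32 mm behind the reported TCP. I found this by contact and in the pictures, and worked with it.
- The gripper stopped at 47.5 mm, although 50 mm was given for both catches fully in.
- I could not view the final lifted picture because the 12-picture limit was reached, so the end state is checked by numbers only.

The jars and the beaker were never approached, but I did not re-measure where they stand.

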